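Fish the fallen atomiser out of the gap and put it back in its stand

TASK

The red atomiser has fallen into the narrow gap between the two halves of the little drawer chest. Take the bent rod from its rest, reach down with it behind the atomiser and pull the atomiser out through the gap's open front until it is completely clear, keeping your fingers off it while it is in the gap, then put the rod back on its rest. Pick up the atomiser and lay it gently, flat, in the empty slot of the wooden stand on the marble tray, leaving the other things on the tray alone.

Things in the scene. Friction and masses are not known exactly. Their poses are not given: they have to be found in the camera images.
- vial: the fallen atomiser: a square bar, red body with a brass cap at its +x end, 80 long, 22 x 22 mm, about 40 to 85 g. Origin at its centre, x along its length. At the start it lies on the table top inside the chest's gap, cap to the gap's closed end, roughly parallel to the gap; at least 30 mm is free between its cap end and the closed back.
- chest: low cream twin drawer chest, fixed: two blocks, each 170 (x) by 80 (y) by 75 mm high, joined by a back panel. Between them is a gap 40 mm wide, 170 mm long, open above, its floor the table top. Origin on the table at the middle of the gap; x runs along the gap: open front (towards the robot) at x = -85 mm, closed back at x = +85 mm. The outer back of the chest is at x = +95 mm.
- rod: bent rod: a pale wooden square handle 120 mm long, 16 x 16 mm, along its x; at its +x end a steel rod of 8 mm diameter goes on to x = +75 mm and bends straight down. Its lower end carries a flat steel foot 26 wide (y), 22 high, 5 mm thick (x), with its bottom edge 120 mm below the handle's centre line. Origin at the centre of the handle, z up. 140 g, about 18 mm front-heavy. At the start it lies level across the rest with the foot hanging free.
- rod_foot (a point): middle of the bottom edge of the rod's foot: at x = +75, z = -120 mm of the rod
- rest: rod rest, fixed: a marble base 110 x 70 x 12 mm with two brass posts 90 mm apart (at x = -45 and +45 mm, each 8 mm thick, so 82 mm free between them). Each post has a notch 26 mm wide, open at the top, with its floor 135 mm above the table; the cheeks of the notch rise 14 mm above that floor. Origin on the table under the middle; x is the direction in which the rod lies. With the rod in place the handle's centre is 143 mm above the table over the origin.
- tray: rectangular marble tray, fixed, 300 (x) by 220 (y) mm, top 12 mm above the table, rim 6 mm higher. Origin on the table under its middle. The low wooden stand on its near part (centre at x = -75 mm) has two slots along x for lying atomisers: the empty one at y = -35 mm, the other at y = +35 mm holds a green tester. The flasks, jar and funnel stand on its far part.
- home (a point): middle of the floor of the empty slot, 20 mm above the table, axes as the tray's. The slot is 102 long (tray x) by 34 mm wide and 10 mm deep; the red atomiser may lie either way round in it.
- tester: green atomiser of the same size, 80 x 22 x 22 mm, in the other slot of the stand; origin at its centre
- flask1: tall cobalt glass flask with a clear stopper, 52 mm diameter, 180 mm high, on the tray; origin at its foot
- flask2: the other cobalt flask, same size; origin at its foot
- jar: squat crystal jar with brass lid, 62 mm diameter, 68 mm high, on the tray; origin at its foot
- funnel: stainless steel funnel standing mouth down on the tray, 58 mm diameter, 75 mm high; origin at its foot
Mind the look-alikes: they are no part of the job. Several things have the shape of the rod; the one meant has the colours described above.

How it is judged:
By the outcome, as a careful person would: the job done as asked, in the order asked, and still so for the second after the job is handed in, with the robot touching nothing.
It also fails if it takes over 72 s, if anything falls off the work surface, if the arm or the gripper's body presses on something with over 40 N, if the wrist force passes 120 N, or if a joint passes its speed limit or range.

ROBOT

A 6-joint arm with a two-finger parallel gripper is mounted at the origin on the work surface. World frame = base frame: x ahead of the robot, y to its left, z up, the work surface at z = 0. Lengths are in mm, angles in rad, forces in N, time in s.
With the tool pointing down it reaches from about 350 to 850 mm from the base axis. Payload 8.1 kg.
Tool frame: the origin (TCP) lies on the centre line of the jaws, within the pads' length; the fingertips stand 11 mm ahead of it and the grasp point (between the pads) lies 8 mm behind it; z points along the fingers, y is the line along which they close (so a half turn about z gives the same grasp; the last joint's range is limited). The gripper opens to 85 mm and grips with 20 to 120 N. Pads are 22 mm wide; open, the fingers measure 114 mm over their backs; the gripper's body (76 mm by 85 mm) begins 54 mm behind the grasp point. The pads swing forward as they close: fully open they stand 13 mm farther back than shut.
Start: joints at [-1.313, 0.13, 1.488, -0, 1.523, -0.085], TCP at [201.695, -565.088, 242.292] pointing down, gripper open.
Joint ranges: [-2.96, 2.96], [-0.89, 2.26], [0.02, 2.5], [-1.34, 4.48], [0, 2.73], [-2.66, 2.66]. Speed limits (rad/s): [2.39, 2.39, 2.79, 3.14, 3.14, 3.14].

INTERFACE

Orientations are given as [roll, pitch, yaw] about the fixed x, y, z axes, in that order (R = Rz(yaw) Ry(pitch) Rx(roll)).
In Python, from rig import arm gives the robot as it stands.
- The arm moves only by the shell command python3 -m handwheel 'ROWS' [OPENING]. ROWS is JSON, a list of rows, each a list of 4 numbers: the shift along the tool's x, y, z in cm, then the turn about the tool's z in degrees. In form: [[x, y, z, yaw], ...]. A call has 1 to 5 rows; each row is the pose to reach, as a shift and turn from the pose commanded when the call began, along the tool's axes at that moment; what a row does not reach only later rows make up. A row lasts 1/8 s, in which the tool goes at most 62.5 mm and 10.7 degrees, less where a joint would pass 70% of its speed; a pose out of reach is approached as far as the arm can. A call with a gripper value outside its range is refused whole. OPENING is the opening, from -1 (shut) to 1 (fully open), set as the call begins (- or left out, the last holds). The fingers move at their own pace and stop on an object; the grip force is fixed at half the most. Time passes only in rows, so rows that repeat a pose let the fingers close. It gives the time, the measured TCP pose, the force, the opening and the grip force at its end, in the units of the state.
- arm.read_state(): the state, without advancing time (a new reading comes with each control period).
- arm.capture(name): name is "scene" or "top" or "wrist"; returns a dict with "color" (480x640x3 uint8, blue, green, red), "range_z" (480x640 float32, mm along the optical axis (not along the pixel's ray), 0 where there is no reading), "fx", "fy", "cx", "cy" (pixels), "dist_coeffs" ([k1, k2, p1, p2, k3] as OpenCV has them; the pictures are not rectified), "world_to_cam" (4x4, takes a point from world to camera coordinates). Camera axes: x right, y down, z forward; pixel columns grow to the right and rows downward; lengths in mm; the calibration is good to about 2 mm. A picture is of the moment at which its call begins.
- arm.sign_off(): hands the job in; it is judged then, once.
The state is a dict: "time": time; "joint_pos": joint angles; "dq": joint speeds; "effort": joint torques, N m; "position": TCP position; "tcp_rot": TCP orientation; "wrist_force": force on the tool from outside, world axes, zero at the start; "torque": the same for the moment, N m; "width": opening from 0.0 (shut) to 1.0 (fully open); "finger_force": force on a finger pad.
Only numpy, scipy, OpenCV 4.12 (cv2) and the standard library are available. Lean on these libraries where they do the work, as an engineer would, in place of code of your own. Each camera call takes 0.05 s, during which the arm holds its last target. There are 200 camera calls.

## Working session

There is one attempt and no reset: what is moved stays moved. The work goes in short steps, Python scripts to look and compute and a shell command to move; the robot and the scene stay as the last step left them, time stands still between calls to the robot, and variables do not carry over. Pictures are saved under pics/ and viewed, at most 10 in all, crops included, and the job is handed in when it is done.

```bash
ls; mkdir -p pics
python3 - <<'E'
from rig import arm
import cv2,numpy as np
s=arm.read_state(); print(s)
for n in("scene","top"):
    c=arm.capture(n); cv2.imwrite(f"pics/{n}0.png",c["color"]); np.savez(f"{n}0.npz",**c)
    print(n,c["fx"],c["dist_coeffs"],np.round(c["world_to_cam"],3).tolist())
E
```

```text
pics
{'time': 0.0, 'joint_pos': array([-1.31340586e+00,  1.31158584e-01,  1.48928570e+00, -8.80734679e-06,
        1.52302566e+00, -8.53763977e-02]), 'dq': array([ 0.00034879,  0.00028896,  0.00077914,  0.00034294, -0.00056957,
        0.00116158]), 'effort': array([ 3.48803869e-04, -5.69390774e+01, -5.00551987e+01, -2.74285831e-04,
        1.47770788e-02,  2.64637328e-05]), 'position': array([ 201.54980021, -564.56074265,  241.24244909]), 'tcp_rot': array([-3.13972146e+00, -1.51316552e-04,  3.42767148e-01]), 'wrist_force': array([1.14976848, 0.4829538 , 0.03224373]), 'torque': array([-0.00476871,  0.04250058, -0.03614305]), 'finger_force': 0.0, 'width': 1.0020936569175873}
scene 511.7415656935802 [-0.04225619  0.          0.          0.          0.        ] [[-0.778, 0.628, -0.008, 340.221], [0.336, 0.406, -0.85, -137.398], [-0.53, -0.664, -0.527, 1967.632], [0.0, 0.0, 0.0, 1.0]]
top 433.6342801030392 [0.02219529 0.         0.         0.         0.        ] [[0.016, -1.0, 0.018, 141.607], [-0.982, -0.019, -0.187, 542.199], [0.187, -0.015, -0.982, 1178.102], [0.0, 0.0, 0.0, 1.0]]
```

View pics/top0.png

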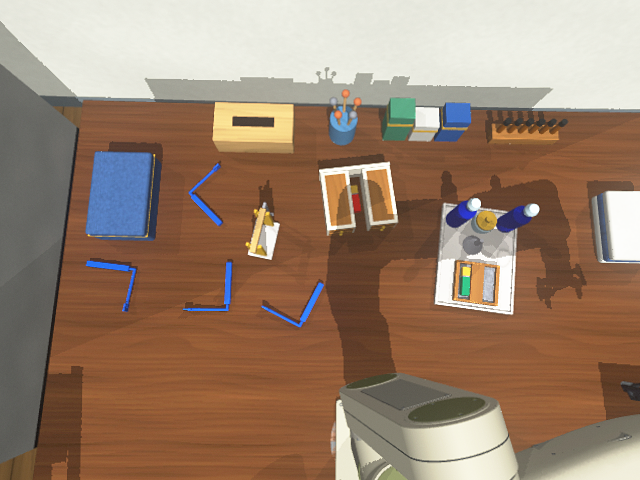

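View pics/scene0.png

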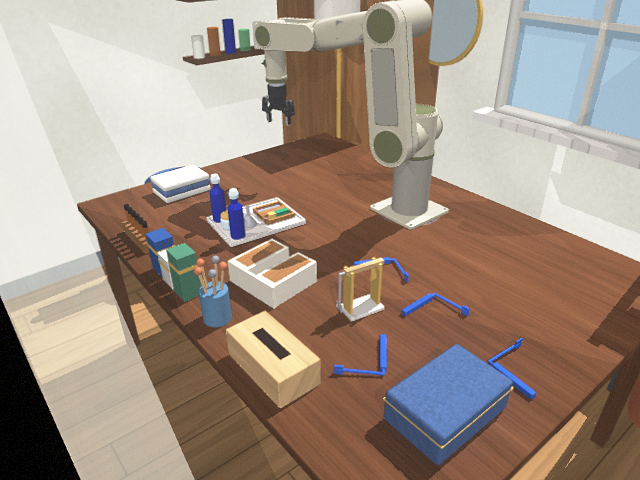

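The top view shows the rest with the pale handle at about (262,230). The four bent rods at (205,195), (115,285), (210,285) and (295,305) are blue and lie flat, so they are look-alikes. The chest is at (358,197) with the red atomiser at (355,202), and the tray is at (477,258). Next I'll measure these and make an enlarged crop of the rod.

```bash
cat > h.py <<'E'
import numpy as np,cv2
def load(n): return dict(np.load(n))
def cloud(c):
    h,w=c["range_z"].shape
    K=np.array([[c["fx"],0,c["cx"]],[0,c["fy"],c["cy"]],[0,0,1]],float)
    u,v=np.meshgrid(np.arange(w),np.arange(h))
    p=cv2.undistortPoints(np.stack([u,v],-1).reshape(-1,1,2).astype(float),K,c["dist_coeffs"]).reshape(h,w,2)
    z=c["range_z"].astype(float); P=np.dstack([p*z[...,None],z])
    M=np.array(c["world_to_cam"]); W=(P-M[:3,3])@M[:3,:3]
    W[z==0]=np.nan
    return W
def hsv(c): return cv2.cvtColor(c["color"],cv2.COLOR_BGR2HSV)
def rect(X):
    (a,b),(w,h),t=cv2.minAreaRect(X[:,:2].astype(np.float32)); return np.round([a,b,w,h,t],1).tolist()
def proj(c,P):
    K=np.array([[c["fx"],0,c["cx"]],[0,c["fy"],c["cy"]],[0,0,1]],float);M=np.array(c["world_to_cam"])
    return cv2.projectPoints(np.array(P,float).reshape(-1,1,3),cv2.Rodrigues(M[:3,:3])[0],M[:3,3],K,c["dist_coeffs"])[0].reshape(-1,2)
E
python3 - <<'E'
from h import *
c=load("top0.npz");W=cloud(c);H=hsv(c)
def roi(x0,y0,x1,y1):
    m=np.zeros(W.shape[:2],bool);m[y0:y1,x0:x1]=1;return m
Z=W[...,2];hue,S,V=H[...,0],H[...,1],H[...,2]
def rep(n,m): 
    X=W[m]; print(n,len(X),"rect",rect(X),"z",np.round(np.percentile(X[:,2],[5,50,95]),1),"med",np.round(np.median(X,0),1))
rep("table",roi(330,240,400,260))
rep("chest",roi(310,150,405,240)&(Z>60)&(Z<85))
rep("red",roi(345,170,370,225)&(S>150)&((hue<6)|(hue>174))&(Z<50))
rep("base",roi(235,195,290,270)&(Z>5)&(Z<25))
rep("handle",roi(235,190,290,270)&(Z>146)&(Z<160))
rep("cheeks",roi(235,190,290,270)&(Z>130)&(Z<180))
rep("tray",roi(425,195,530,320)&(Z>6)&(Z<25))
rep("stand",roi(440,250,505,310)&(Z>25)&(Z<36))
rep("green",roi(440,250,505,310)&(Z>36))
rep("slotfloor",roi(478,255,500,310)&(Z>15)&(Z<23)&(S<80))
for n,(a,b,d,e) in dict(rod=(225,180,300,275)).items():
    im=cv2.resize(c["color"][b:e,a:d],None,fx=5,fy=5)
    s=load("scene0.npz")["color"][240:330,320:410]; im2=cv2.resize(s,(425,475))
    im=cv2.resize(im,(375,475));cv2.imwrite("pics/rod.png",np.hstack([im,im2]))
E
```

```text
table 1400 rect [530.1, 27.0, 54.0, 206.5, 2.2] z [nan nan nan] med [nan nan nan]
chest 3722 rect [667.8, 53.4, 189.6, 204.2, 7.9] z [71.3 76.4 80.3] med [668.8  47.2  76.4]
red 126 rect [669.1, 53.4, 57.6, 24.2, 7.4] z [ 1.6 22.9 27.2] med [664.6  55.1  22.9]
base 736 rect [577.0, 329.8, 224.1, 157.7, 1.7] z [ 5.2 11.7 16.7] med [557.2 313.5  11.7]
handle 340 rect [558.8, 324.5, 40.0, 137.6, 79.8] z [147.1 151.5 155. ] med [550.  324.4 151.5]
cheeks 404 rect [558.9, 324.7, 40.1, 137.8, 79.4] z [135.7 151.  154.8] med [552.3 323.7 151. ]
tray 5123 rect [516.1, -300.3, 306.3, 373.5, 87.0] z [ 8.7 14.  22.2] med [ 502.7 -303.3   14. ]
stand 1063 rect [451.0, -271.8, 157.6, 166.1, 1.1] z [26.  30.4 34.4] med [ 437.  -285.6   30.4]
green 242 rect [413.6, -272.2, 133.3, 65.3, 38.4] z [37.3 42.4 46.7] med [ 437.8 -252.    42.4]
slotfloor 354 rect [440.3, -326.4, 61.4, 160.7, 86.5] z [15.7 20.  22.6] med [ 432.9 -323.8   20. ]
```

View pics/rod.png

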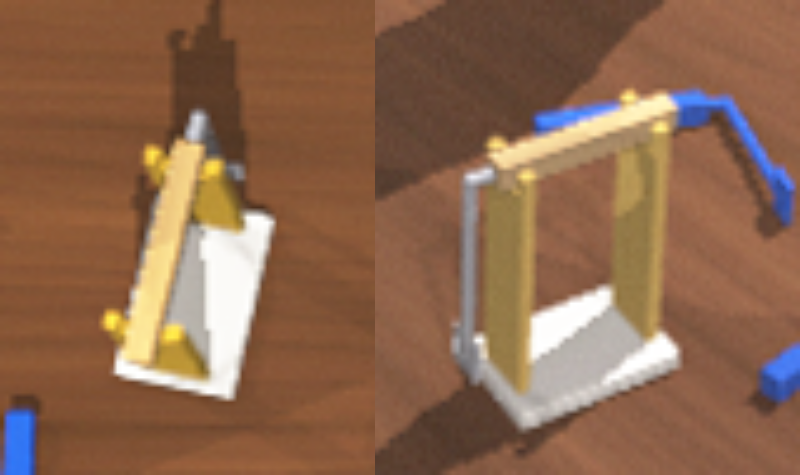

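The crop confirms it. The rod on the rest has a pale wooden handle with a steel rod and foot at the far end, while the others are all blue. I'll refine the poses robustly with both cameras.

Run:
```python
from h import *
for n,r in (("top",dict(h=(240,200,275,258),ch=(310,150,405,240),red=(345,170,370,225),tr=(425,195,530,320))),
            ("scene",dict(h=(335,255,385,300),ch=(220,235,325,310),red=(225,235,320,310),tr=(200,190,310,250)))):
    c=load(n+"0.npz");W=cloud(c);H=hsv(c);Z=W[...,2];hue,S,V=[H[...,i].astype(int) for i in range(3)]
    def roi(k):
        a,b,d,e=r[k];m=np.zeros(Z.shape,bool);m[b:e,a:d]=1;return m
    def rep(k,X):
        q=X[:,:2];m=np.median(q,0);d=np.linalg.svd(q-q.mean(0),full_matrices=False)[2][0];d=d*np.sign(d[0]);t=(q-m)@d
        lo,hi=np.percentile(t,[1,99]);w=(q-m)@[-d[1],d[0]]
        print(n,k,len(X),"mid",np.round(m+d*(lo+hi)/2,1),"yaw",np.degrees(np.arctan2(d[1],d[0])).round(1),"len",(hi-lo).round(1),"w",np.round(np.percentile(w,[2,98]),1),"z",np.median(X[:,2]).round(1),"rect",rect(X))
    hm=roi("h")&(Z>140)&(Z<165)&(hue<24)&(S<150)&(V>150)
    print(np.unique(hue[hm]),np.percentile(S[hm],[5,50,95]))
    rep("handle",W[hm])
    m=roi("ch")&(Z>68)&(Z<83);rep("chest",W[m])
    red=roi("red")&(S>150)&((hue<6)|(hue>174))&(Z<40)
    if red.sum()>5: rep("red",W[red])
    if n=="top":
        m=roi("red")&(Z>17)&(Z<30);rep("vialtop",W[m])
    m=roi("tr")&(Z>8)&(Z<25)&(S<60)&(V>120);m=cv2.morphologyEx(m.astype(np.uint8),cv2.MORPH_OPEN,np.ones((3,3)))>0;rep("tray",W[m])
    g=roi("tr")&(hue>45)&(hue<85)&(S>100);rep("green",W[g])
```

```text
[14 16 17 18 19 20 21 22 23] [ 90.2 115.  130.4]
top handle 273 mid [549.9 324.3] yaw -11.1 len 118.4 w [-7.2  8.4] z 151.6 rect [550.5, 323.1, 20.5, 122.0, 78.8]
top chest 3610 mid [669.4  53.5] yaw -82.4 len 199.4 w [-86.3  88.7] z 76.5 rect [671.0, 53.8, 183.1, 204.2, 7.9]
top red 126 mid [667.2  55.3] yaw 5.3 len 54.1 w [-13.6   9.9] z 22.9 rect [669.1, 53.4, 57.6, 24.2, 7.4]
top vialtop 239 mid [678.9  57.8] yaw 7.5 len 146.2 w [-22.3  11.5] z 23.1 rect [676.4, 52.2, 153.7, 34.8, 7.5]
top tray 4465 mid [ 513.2 -308.4] yaw 14.8 len 326.5 w [-100.1  148.4] z 13.9 rect [510.9, -296.1, 221.1, 300.4, 83.2]Traceback (most recent call last):
  File "<stdin>", line 20, in <module>
  File "<stdin>", line 8, in rep
    u, s, vh = gufunc(a, signature=signature)
               ~~~~~~^^^^^^^^^^^^^^^^^^^^^^^^
    raise LinAlgError("SVD did not converge")
numpy.linalg.LinAlgError: SVD did not converge
```

```bash
cat > go.py <<'E'
# usage: go.py x y z yawdeg -> remaining shift in tool axes (cm) and turn (deg)
import sys,numpy as np
from rig import arm
from scipy.spatial.transform import Rotation as R
s=arm.read_state();Rt=R.from_euler("xyz",s["tcp_rot"])
print("t",round(s["time"],2),"pos",s["position"].round(1),"rpy",np.degrees(s["tcp_rot"]).round(1),"F",s["wrist_force"].round(1),"w",round(s["width"],3),"ff",round(s["finger_force"],1),"q",s["joint_pos"].round(2))
if len(sys.argv)>4:
    x,y,z,a=map(float,sys.argv[1:5])
    d=Rt.inv().apply(np.array([x,y,z])-s["position"])/10
    turn=(np.degrees(s["tcp_rot"][2])-a+180)%360-180
    print("shift",d.round(2),"turn",round(turn,1))
E
M="python3 -m handwheel"
$M '[[4,-4.5,0,0],[8.2,-9.2,0,0],[12.4,-13.8,0,0],[16.6,-18.4,0,0],[20.8,-23.1,0,0]]'
$M '[[4.2,-4.6,0,0],[8.4,-9.3,0,0],[12.6,-14,0,0],[16.8,-18.6,0,0],[20.8,-23.1,0,0]]'
$M '[[4.2,-4.6,0,5],[8.4,-9.3,0,10],[12.6,-14,0,15],[16.8,-18.6,0,20],[20.8,-23.1,0,30]]'
$M '[[0,0,0,0]]'
python3 go.py 564.7 321.4 230 -11.1
```

```text
time: 0.72
position: [319.9, -276.2, 241.9]
tcp_rot: [-3.141, -0.0, 0.342]
wrist_force: [1.0, -0.0, 0.7]
width: 1.002
finger_force: 0.0
time: 1.35
position: [438.2, 11.4, 242.2]
tcp_rot: [3.141, -0.0, 0.343]
wrist_force: [0.7, -0.8, 0.7]
width: 1.0
finger_force: 0.0
time: 1.98
position: [556.5, 298.8, 241.7]
tcp_rot: [3.141, 0.0, -0.185]
wrist_force: [0.6, -0.7, 0.8]
width: 1.001
finger_force: 0.0
time: 2.1
position: [555.7, 300.2, 239.0]
tcp_rot: [3.14, 0.004, -0.18]
wrist_force: [-0.5, 0.1, -1.0]
width: 0.999
finger_force: 0.0
t 2.1 pos [555.7 300.2 239. ] rpy [179.9   0.2 -10.3] F [-0.5  0.1 -1. ] w 0.999 ff 0.0 q [0.41 0.22 1.39 0.   1.53 2.16]
shift [ 0.51 -2.25  0.9 ] turn 0.8
```

```bash
python3 -m handwheel '[[0.5,-2.2,0,0.6],[0.5,-2.2,0,0.6]]' | head -2
python3 - <<'E'
from h import *
from rig import arm
c=arm.capture("wrist");np.savez("w1.npz",**c);cv2.imwrite("pics/w1.png",c["color"])
W=cloud(c);H=hsv(c);hue,S,V=[H[...,i].astype(int) for i in range(3)];Z=W[...,2]
m=(Z>144)&(Z<160)&(hue<24)&(S<150)&(V>130)
X=W[m];print(len(X),rect(X),np.median(X,0).round(1))
print(proj(c,[[550,324.3,151]]))
E
python3 go.py 564.7 321.4 230 -11.1
```

```text
time: 2.35
position: [564.9, 317.7, 241.7]
686 [553.3, 323.0, 39.8, 128.5, 79.4] [570.3 319.1 149.4]
[[317.35001445 269.91253231]]
t 2.4 pos [564.8 316.9 242. ] rpy [180.    0.  -10.9] F [-0.  -0.9  0.1] w 1.003 ff 0.0 q [ 0.43  0.26  1.34 -0.    1.54  2.19]
shift [-0.1  -0.44  1.2 ] turn 0.2
```

View pics/w1.png

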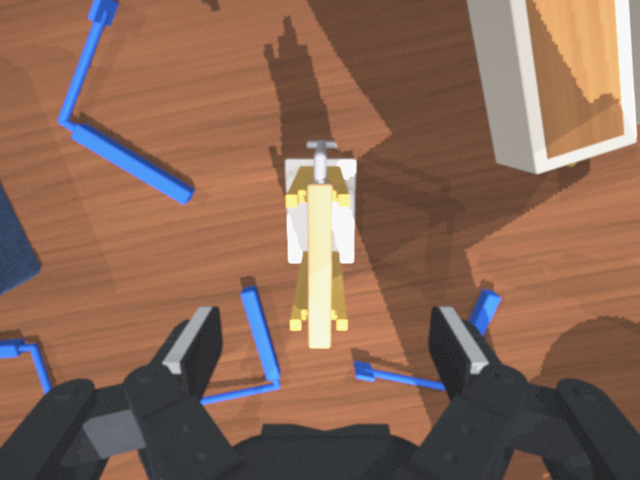

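The handle fills columns 308–331, rows 185–347, and runs straight up the picture, so the tool is already aligned with it. I'll get its centre by casting rays from this view.

Run:
```python
from h import *
c=load("w1.npz");H=hsv(c);hue,S,V=[H[...,i].astype(int) for i in range(3)]
m=np.zeros(S.shape,np.uint8);m[183:352,300:340]=1
print(H[260,320],H[325,295],H[200,292])
m&=((S<135)&(hue>12)&(hue<30)&(V>170)).astype(np.uint8)
n,l,st,ce=cv2.connectedComponentsWithStats(m);k=1+st[1:,4].argmax();print(st[k])
K=np.array([[c["fx"],0,c["cx"]],[0,c["fy"],c["cy"]],[0,0,1]],float);M=c["world_to_cam"]
def ray(u,v,z):
    p=cv2.undistortPoints(np.array([[[u,v]]],float),K,c["dist_coeffs"])[0,0];d=M[:3,:3].T@[p[0],p[1],1];o=-M[:3,:3].T@M[:3,3]
    return o+d*(z-o[2])/d[2]
ys,xs=np.where(l==k)
P=np.array([ray(x,y,151)[:2] for x,y in zip(xs,ys)]);print(rect(P))
for y in (200,260,340): r=xs[ys==y];print(y,r.min(),r.max(),ray((r.min()+r.max())/2,y,151).round(1))
```

```text
[ 26  52 247] [ 30  82 247] [ 29  97 247]
[ 300  183   40  166 4338]
[548.3, 323.2, 25.8, 119.4, 79.0]
200 300 339 [596.4 313.7 151. ]
260 301 339 [556.7 321.2 151. ]
340 308 331 [496.3 333.4 151. ]
```

```bash
M="python3 -m handwheel"
$M '[[0,-0.3,3,0],[0,-0.3,6.5,0],[0,-0.3,9,0],[0,-0.3,10.7,0],[0,-0.3,10.7,0]]' | head -4
python3 go.py 565.2 319.8 135 -11
$M '[[0,0,0,0],[0,0,0,0],[0,0,0,0],[0,0,0,0],[0,0,0,0]]' -1
python3 go.py 565.2 319.8 135 -11
```

```text
time: 3.02
position: [564.8, 319.3, 134.0]
tcp_rot: [3.14, 0.002, -0.192]
wrist_force: [-0.2, 0.0, -0.1]
t 3.02 pos [564.8 319.3 134. ] rpy [ 1.799e+02  1.000e-01 -1.100e+01] F [-0.2  0.  -0.1] w 1.004 ff 0.0 q [ 0.44  0.33  1.46 -0.    1.36  2.2 ]
shift [ 0.03 -0.06 -0.1 ] turn 0.0
time: 3.65
position: [566.0, 320.7, 136.0]
tcp_rot: [-3.141, -0.001, -0.191]
wrist_force: [-0.4, 0.2, 4.0]
width: 0.178
finger_force: 59.0
t 3.65 pos [566.  320.7 136. ] rpy [-180.   -0.  -11.] F [-0.4  0.2  4. ] w 0.178 ff 59.0 q [0.44 0.33 1.45 0.   1.36 2.2 ]
shift [-0.06  0.1   0.1 ] turn 0.0
```

```bash
M="python3 -m handwheel"
$M '[[0,0,-1.5,0],[0,0,-4,0],[0,0,-7,0],[0,0,-10,0],[0,0,-10,0]]' | head -3
python3 go.py 676.3 54.5 235 7.7
```

```text
time: 4.28
position: [567.3, 321.2, 239.4]
tcp_rot: [-3.138, -0.005, -0.191]
t 4.28 pos [567.3 321.2 239.4] rpy [-179.8   -0.3  -11. ] F [ 0.4 -0.5 -0.2] w 0.176 ff 58.6 q [ 0.44  0.27  1.34 -0.    1.53  2.2 ]
shift [15.77 24.11  0.44] turn -18.7
```

```bash
M="python3 -m handwheel"
$M '[[2,3,0,0],[5,7.5,0,-4],[8,12,0,-8],[11,16.5,0,-13],[13.5,20.5,0,-17]]' | head -3
$M '[[0,0,0,-1],[0,0,0,-1]]' | head -3
python3 go.py 676.3 54.5 235 7.7
```

```text
time: 4.9
position: [659.0, 91.5, 233.4]
tcp_rot: [3.142, 0.002, 0.107]
time: 5.15
position: [658.6, 93.6, 233.8]
tcp_rot: [-3.141, 0.002, 0.122]
t 5.15 pos [658.6  93.6 233.8] rpy [-1.8e+02  1.0e-01  7.0e+00] F [-0.7  1.5 -1.4] w 0.172 ff 58.8 q [0.06 0.31 1.3  0.   1.54 1.51]
shift [ 1.29  4.09 -0.12] turn -0.7
```

```bash
M="python3 -m handwheel"
$M '[[0.7,2,0,-0.3],[1.3,4,0,-0.7],[1.3,4,0,-0.7],[1.3,4,0,-0.7]]' | head -3
python3 - <<'E'
from h import *
from rig import arm
a=arm.capture("wrist");b=arm.capture("top");np.savez("w2.npz",**a);np.savez("t2.npz",**b)
cv2.imwrite("pics/w2.png",np.hstack([cv2.resize(a["color"],(400,300)),cv2.resize(b["color"][130:250,300:460],(400,300))]))
cv2.imwrite("pics/w2f.png",a["color"])
E
python3 go.py 676.3 54.5 235 7.7
```

```text
time: 5.65
position: [677.1, 55.3, 235.2]
tcp_rot: [-3.141, 0.0, 0.135]
t 5.75 pos [676.9  55.8 235.3] rpy [-180.     0.     7.8] F [ 0.   0.2 -1.8] w 0.176 ff 58.8 q [0.01 0.35 1.25 0.   1.54 1.44]
shift [-0.08  0.12  0.03] turn 0.1
```

View pics/w2f.png

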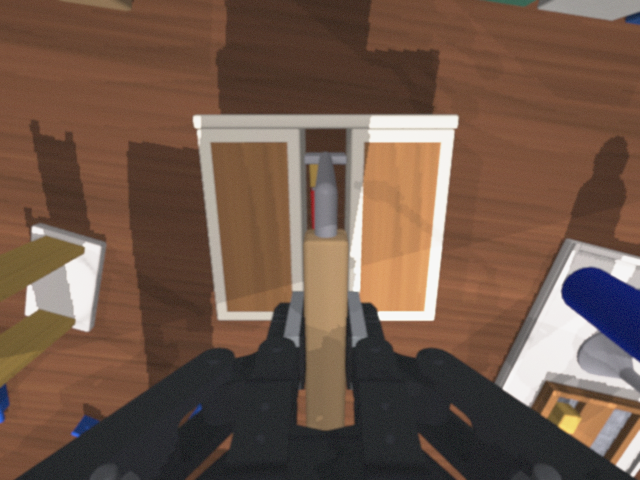

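The foot's top edge is at row ~158, cols 305–348. It is centred on the gap, which spans cols 304–348, with the brass cap just in front of it and the back wall at row 128. I'll check the foot, gap and cap with rays.

Run:
```python
from h import *
c=load("w2.npz");M=c["world_to_cam"]
K=np.array([[c["fx"],0,c["cx"]],[0,c["fy"],c["cy"]],[0,0,1]],float)
def ray(u,v,z):
    p=cv2.undistortPoints(np.array([[[u,v]]],float),K,c["dist_coeffs"])[0,0];d=M[:3,:3].T@[p[0],p[1],1];o=-M[:3,:3].T@M[:3,3]
    return o+d*(z-o[2])/d[2]
W=cloud(c)
print("cam",(-M[:3,:3].T@M[:3,3]).round(1))
a=np.radians(7.7);R=np.array([[np.cos(a),np.sin(a)],[-np.sin(a),np.cos(a)]]);o=np.array([664.4,52.9])
def ch(P): return (R@(P[:2]-o)).round(1)
for n,u,v,z in (("gapL",304,140,75),("gapR",348,140,75),("gapLf",302,300,75),("backInner",326,128,75),("footL",305,158,145),("footR",347,158,145),("capL@165",312,165,22),("capredge",312,188,22),("frontL",218,320,75),("frontR",435,320,75),("backL",195,120,75),("backR",457,120,75)):
    print(n,ch(ray(u,v,z)),"depth pt",W[v,u].round(1))
```

```text
cam [758.2  65.2 366.3]
gapL [75.9 15.6] depth pt [733.7  81.   21.2]
gapR [ 75.9 -18.6] depth pt [739.7  41.5  30.8]
gapLf [-63.6  20. ] depth pt [687.   64.7 236.1]
backInner [84.9 -1.5] depth pt [748.7  62.8  73.4]
footL [70.  11.4] depth pt [732.1  73.6 143.7]
footR [ 70.  -13.8] depth pt [722.8  39.2  19.8]
capL@165 [49.8 11.5] depth pt [712.2  70.9  21.9]
capredge [28.  11.7] depth pt [687.4  68.4   5.9]
frontL [-84.1  97.5] depth pt [518.4 157.3  -0.9]
frontR [ -84.2 -101.8] depth pt [552.8 -91.1   0.6]
backL [90.7 98.7] depth pt [741.  162.9  74.9]
backR [  90.7 -101.7] depth pt [768.  -36.1  73.8]
```

```bash
M="python3 -m handwheel"
$M '[[0,0,1.5,0],[0,0,3.5,0],[0,0,5.5,0],[0,0,7,0],[0,0,7,0]]' | head -4
$M '[[0,0,1.2,0],[0,0,2.4,0],[0,0,3.6,0],[0,0,4.7,0],[0,0,4.7,0]]' | head -4
python3 go.py 676.3 54.5 117.5 7.7
```

```text
time: 6.38
position: [675.6, 55.4, 162.5]
tcp_rot: [-3.141, 0.004, 0.135]
wrist_force: [-0.5, 0.1, -1.3]
time: 7.0
position: [676.0, 55.4, 116.5]
tcp_rot: [-3.141, 0.003, 0.135]
wrist_force: [0.3, 0.5, -0.7]
t 7.0 pos [676.   55.4 116.5] rpy [-180.     0.2    7.7] F [ 0.3  0.5 -0.7] w 0.172 ff 58.8 q [0.01 0.42 1.37 0.   1.35 1.44]
shift [ 0.02  0.09 -0.1 ] turn 0.0
```

```bash
M="python3 -m handwheel"
$M '[[-0.6,0,0,0],[-1.5,0,0,0],[-2.5,0,0,0],[-3.6,0,0,0],[-4.7,0,0,0]]' | head -4
$M '[[-1.1,0,0,0],[-2.2,0,0,0],[-3.3,0,0,0],[-4.4,0,0,0],[-5.5,0,0,0]]' | head -4
$M '[[-1.1,0,0,0],[-2.2,0,0,0],[-3.3,0,0,0],[-4.4,0,0,0],[-5.4,0,0,0]]' | head -4
$M '[[-1,0,0,0],[-1.9,0,0,0],[-2.7,0,0,0],[-3.2,0,0,0],[-3.4,0,0,0]]' | head -4
python3 - <<'E'
from h import *
from rig import arm
a=arm.capture("wrist");b=arm.capture("top");np.savez("w3.npz",**a);np.savez("t3.npz",**b)
cv2.imwrite("pics/w3.png",np.hstack([cv2.resize(a["color"],(400,300)),cv2.resize(b["color"][140:290,290:490],(400,300))]))
E
python3 go.py
```

```text
time: 7.62
position: [629.8, 48.9, 118.7]
tcp_rot: [3.141, -0.001, 0.135]
wrist_force: [1.4, -0.8, 0.0]
time: 8.25
position: [575.2, 41.6, 118.3]
tcp_rot: [3.142, -0.0, 0.135]
wrist_force: [0.6, -0.7, -0.2]
time: 8.88
position: [521.7, 34.3, 118.3]
tcp_rot: [-3.142, 0.0, 0.135]
wrist_force: [0.4, 0.9, -0.7]
time: 9.5
position: [488.5, 29.8, 118.3]
tcp_rot: [-3.142, -0.0, 0.135]
wrist_force: [-0.0, -0.2, -1.3]
t 9.6 pos [488.6  29.8 118.3] rpy [-180.     0.     7.7] F [ 0.1 -0.  -1.1] w 0.177 ff 58.8 q [-0.04 -0.07  1.93  0.    1.29  1.39]
```

View pics/w3.png

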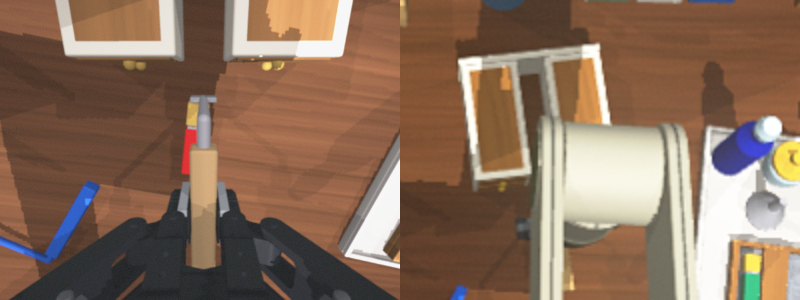

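The left half shows the atomiser, red with its brass cap at (193,105), lying fully out on the table about 30 mm in front of the chest face at row 55. Next I'll lift the rod and take it back to the rest.

```bash
M="python3 -m handwheel"
$M '[[0.5,0,0,0],[0.6,0,-2,0],[0.6,0,-6,0],[0.6,0,-10,0],[0.6,0,-12.2,0]]' | head -3
python3 go.py 566 320.5 240 -11
```

```text
time: 10.22
position: [496.0, 30.7, 243.0]
tcp_rot: [3.141, -0.003, 0.135]
t 10.22 pos [496.   30.7 243. ] rpy [180.   -0.2   7.7] F [ 0.4 -0.8 -1.9] w 0.177 ff 58.8 q [-0.04 -0.15  1.77  0.    1.52  1.39]
shift [ 10.84 -27.78   0.32] turn 18.7
```

```bash
M="python3 -m handwheel"
$M '[[1.5,-4,0,3],[3.7,-9.5,0,7],[5.9,-15,0,11],[8,-20.5,0,15],[9.8,-25,0,18.7]]' | head -3
$M '[[0,0,0,0],[0,0,0,0]]' | head -3
python3 go.py 566 320.5 240 -11
```

```text
time: 10.85
position: [558.6, 294.1, 239.9]
tcp_rot: [-3.142, 0.0, -0.193]
time: 11.1
position: [558.1, 291.5, 239.6]
tcp_rot: [3.141, 0.001, -0.19]
t 11.1 pos [558.1 291.5 239.6] rpy [179.9   0.  -10.9] F [ 0.2  0.4 -1.5] w 0.176 ff 59.1 q [ 0.4   0.21  1.4  -0.    1.53  2.16]
shift [ 0.22 -3.   -0.04] turn 0.1
```

```bash
M="python3 -m handwheel"
$M '[[0.1,-1.2,0,0.1],[0.2,-2.5,0,0.1],[0.2,-3,2,0.1],[0.2,-3,5,0.1],[0.2,-3,7.5,0.1]]' | head -3
$M '[[0,0,0,0],[0,0,0,0]]' | head -3
python3 go.py 566 320.5 136 -11
```

```text
time: 11.72
position: [564.9, 320.3, 162.3]
tcp_rot: [3.14, 0.002, -0.193]
time: 11.98
position: [566.0, 320.7, 165.7]
tcp_rot: [-3.141, -0.0, -0.193]
t 11.97 pos [566.  320.7 165.7] rpy [-180.    -0.   -11.1] F [-0.1 -0.7 -1.5] w 0.171 ff 59.1 q [ 0.44  0.31  1.42 -0.    1.41  2.2 ]
shift [0.   0.02 2.97] turn -0.1
```

```bash
M="python3 -m handwheel"
$M '[[0,0,0.8,0],[0,0,1.6,0],[0,0,2.3,0],[0,0,2.8,0],[0,0,2.9,0]]' | head -4
$M '[[0,0,0.1,0],[0,0,0.1,0]]' | head -4
python3 go.py 566 320.5 136 -11
```

```text
time: 12.6
position: [565.7, 320.6, 136.0]
tcp_rot: [3.141, 0.0, -0.193]
wrist_force: [-0.5, -1.1, -0.6]
time: 12.85
position: [565.9, 320.7, 136.0]
tcp_rot: [-3.141, -0.0, -0.193]
wrist_force: [-3.1, -1.4, 3.5]
t 12.85 pos [565.9 320.7 136. ] rpy [-180.    -0.   -11.1] F [-3.1 -1.4  3.5] w 0.175 ff 59.7 q [ 0.44  0.33  1.45 -0.    1.36  2.2 ]
shift [ 0.01  0.01 -0.  ] turn -0.1
```

Seated, with +3.5 N of contact force. I'll open, retreat upwards and look.

```bash
M="python3 -m handwheel"
$M '[[0,0,0,0],[0,0,0,0],[0,0,0,0],[0,0,0,0],[0,0,0,0]]' 1 | tail -2
$M '[[0,0,-1,0],[0,0,-3,0],[0,0,-6,0],[0,0,-9,0],[0,0,-10.5,0]]' | head -3
$M '[[0,0,0,0]]' >/dev/null
python3 - <<'E'
from h import *
from rig import arm
a=arm.capture("wrist");b=arm.capture("top");np.savez("w4.npz",**a);np.savez("t4.npz",**b)
cv2.imwrite("pics/w4.png",np.hstack([cv2.resize(a["color"],(400,300)),cv2.resize(b["color"][140:290,290:490],(400,300))]))
W=cloud(b);H=hsv(b);hue,S=H[...,0].astype(int),H[...,1];Z=W[...,2]
m=(S>140)&((hue<6)|(hue>174));m[:200]=0;m[300:]=0;m[:,:310]=0;m[:,410:]=0;m&=(Z<40)
print("red",m.sum(),rect(W[m]) if m.sum()>3 else "")
E
python3 go.py
```

```text
width: 0.997
finger_force: 0.0
time: 14.1
position: [567.0, 321.1, 244.5]
tcp_rot: [-3.139, -0.004, -0.193]
red 158 [489.5, 39.3, 26.1, 53.3, 89.9]
t 14.32 pos [565.5 320.4 239.4] rpy [ 1.80e+02  1.00e-01 -1.11e+01] F [ 0.2  0.6 -0.5] w 1.002 ff 0.0 q [0.44 0.27 1.34 0.   1.54 2.2 ]
```

View pics/w4.png

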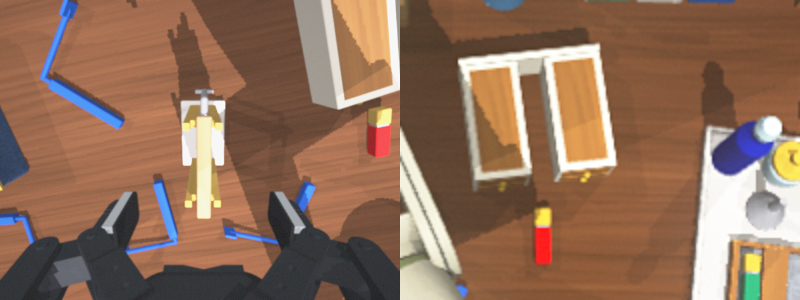

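The left half shows the rod seated on its rest as before. The right half shows the atomiser free on the table, with its cap at (543,215) and body at (543,245). Now I'll measure its pose.

```bash
python3 - <<'E'
from h import *
b=load("t4.npz");W=cloud(b);H=hsv(b);hue,S,V=[H[...,i].astype(int) for i in range(3)];Z=W[...,2]
m=np.zeros(Z.shape,bool);m[236:280,345:376]=1
m&=(S>120)&(V>90)&((hue<6)|(hue>174)|((hue>20)&(hue<35)))&(Z>14)
ys,xs=np.where(m);print(len(xs),xs.min(),xs.max(),ys.min(),ys.max(),Z[m].mean())
X=W[m];print(rect(X),X.mean(0).round(1))
d=np.linalg.svd(X[:,:2]-X[:,:2].mean(0),full_matrices=False)[2][0];print("yaw",np.degrees(np.arctan2(d[1],d[0])))
E
python3 go.py 500 38 230 0
```

```text
198 357 364 244 271 22.536628921565296
[502.7, 41.8, 20.7, 79.7, 89.5] [500.1  41.6  22.5]
yaw 178.81024494603386
t 14.32 pos [565.5 320.4 239.4] rpy [ 1.80e+02  1.00e-01 -1.11e+01] F [ 0.2  0.6 -0.5] w 1.002 ff 0.0 q [0.44 0.27 1.34 0.   1.54 2.2 ]
shift [-1.01 28.98  0.96] turn -11.1
```

```bash
M="python3 -m handwheel"
$M '[[-0.2,5,0,0],[-0.4,11,0,-2],[-0.6,17,0,-5],[-0.8,23,0,-8],[-1,28,0,-10]]' | head -3
$M '[[0,0,0,0]]' >/dev/null
python3 go.py 502.5 41.5 130 -1
```

```text
time: 14.95
position: [500.7, 45.8, 238.4]
tcp_rot: [3.141, 0.003, -0.018]
t 15.07 pos [500.9  44.7 238.6] rpy [180.    0.2  -1.3] F [1.3 0.6 0.6] w 0.999 ff 0.0 q [-0.01 -0.13  1.76 -0.    1.52  1.58]
shift [ 0.2   0.31 10.86] turn -0.3
```

```bash
M="python3 -m handwheel"
$M '[[0.1,0.2,3,0],[0.2,0.3,7,0],[0.2,0.3,10.5,0],[0.2,0.3,11,0],[0.2,0.3,11,0]]' | head -3
python3 - <<'E'
from h import *
from rig import arm
c=arm.capture("wrist");np.savez("w5.npz",**c)
W=cloud(c);H=hsv(c);hue,S,V=[H[...,i].astype(int) for i in range(3)];Z=W[...,2]
for t in (14,18):
    m=(S>110)&(V>90)&((hue<6)|(hue>174)|((hue>20)&(hue<35)))&(Z>t)&(Z<30)&(abs(W[...,0]-502)<60)&(abs(W[...,1]-41)<40)
    X=W[m].astype(np.float32);print(len(X),rect(X))
E
python3 go.py 502.5 41.5 24 -1
```

```text
time: 15.7
position: [504.1, 45.1, 130.3]
tcp_rot: [-3.141, 0.001, -0.018]
2860 [500.2, 38.9, 79.7, 22.0, 0.9]
2850 [499.7, 39.0, 78.6, 22.0, 0.9]
t 15.75 pos [504.9  45.  131.4] rpy [-1.8e+02 -1.0e-01 -1.0e+00] F [ 0.7 -1.1  1. ] w 1.001 ff 0.0 q [-0.01 -0.04  1.87  0.    1.31  1.58]
shift [-0.25  0.36 10.74] turn -0.0
```

```bash
M="python3 -m handwheel"
$M '[[-0.2,0.3,2,-1],[-0.4,0.5,5,-1.5],[-0.4,0.5,8,-1.5],[-0.4,0.5,10,-1.5],[-0.4,0.5,10.7,-1.5]]' | head -4
$M '[[0,0,0,0]]' | head -4
python3 go.py 500.8 39.8 24 0.5
```

```text
time: 16.38
position: [500.7, 39.9, 23.7]
tcp_rot: [-3.142, -0.001, 0.008]
wrist_force: [0.4, -0.8, 0.3]
time: 16.5
position: [501.0, 39.8, 24.3]
tcp_rot: [3.142, -0.001, 0.008]
wrist_force: [1.5, -0.2, -0.2]
t 16.5 pos [501.   39.8  24.3] rpy [ 1.8e+02 -1.0e-01  4.0e-01] F [ 1.5 -0.2 -0.2] w 1.001 ff 0.0 q [-0.02  0.1   1.95  0.    1.1   1.54]
shift [-0.02  0.    0.03] turn -0.1
```

```bash
M="python3 -m handwheel"
$M '[[0,0,0,0],[0,0,0,0],[0,0,0,0],[0,0,0,0],[0,0,0,0]]' -1 | tail -2
$M '[[0,0,-0.7,0],[0,0,-3,0],[0,0,-7,0],[0,0,-11,0],[0,0,-12,0]]' | head -3
python3 go.py 432.5 -322.5 145 -6.8
```

```text
width: 0.232
finger_force: 59.4
time: 17.75
position: [501.9, 39.7, 146.6]
tcp_rot: [3.141, -0.005, 0.008]
t 17.75 pos [501.9  39.7 146.6] rpy [180.   -0.3   0.4] F [-0.3  0.  -1.5] w 0.232 ff 58.8 q [-0.02 -0.07  1.87  0.    1.34  1.54]
shift [-7.22 36.17  0.13] turn 7.2
```

```bash
M="python3 -m handwheel"
$M '[[-1,5,0,1],[-2.2,11,0,2.5],[-3.4,17,0,4],[-4.6,23,0,5.5],[-5.4,27,0,7]]' | head -3
python3 - <<'E'
from h import *
from rig import arm
b=load("t4.npz");W=cloud(b);H=hsv(b);hue,S,V=[H[...,i].astype(int) for i in range(3)];Z=W[...,2]
r=np.zeros(Z.shape,bool);r[250:315,440:510]=1
def rep(n,m): X=W[m&r&np.isfinite(Z)].astype(np.float32);print(n,len(X),rect(X),X[:,2].mean().round(1))
rep("tester",(Z>37)&(Z<48)&(abs(W[...,1]+251)<35))
m=(Z>25)&(Z<35)&(S>90)&(hue<25)
m=cv2.morphologyEx((m&r).astype(np.uint8),cv2.MORPH_OPEN,np.ones((2,2)))>0;rep("stand",m)
m=cv2.morphologyEx(((S<70)&r&(Z>15)&(Z<25)).astype(np.uint8),cv2.MORPH_OPEN,np.ones((5,5)))
n,l,st,ce=cv2.connectedComponentsWithStats(m)
for k in range(1,n): print("light",st[k],rect(W[l==k]))
c=arm.capture("wrist");np.savez("w6.npz",**c)
cv2.imwrite("pics/w6.png",np.hstack([cv2.resize(c["color"],(400,300)),cv2.resize(b["color"][245:320,430:530],(400,300),interpolation=cv2.INTER_NEAREST)]))
E
python3 go.py 432.5 -322.5 145 -6.8
```

```text
time: 18.38
position: [446.7, -232.7, 142.2]
tcp_rot: [-3.141, 0.002, -0.117]
tester 219 [439.2, -252.0, 22.9, 79.3, 85.1] 42.4
stand 892 [434.3, -293.4, 133.2, 115.3, 83.0] 28.7
light [484 281   6   8  48] [431.2, -318.6, 16.2, 21.6, 85.1]
light [485 290   9   5  45] [410.2, -324.9, 11.7, 26.1, 0.6]
t 18.43 pos [ 446.  -236.4  142.4] rpy [ 1.799e+02  1.000e-01 -6.800e+00] F [-3.5 -2.1  0.5] w 0.234 ff 59.0 q [-0.59 -0.06  1.87 -0.    1.33  1.1 ]
shift [-0.31  8.71 -0.24] turn -0.0
```

View pics/w6.png

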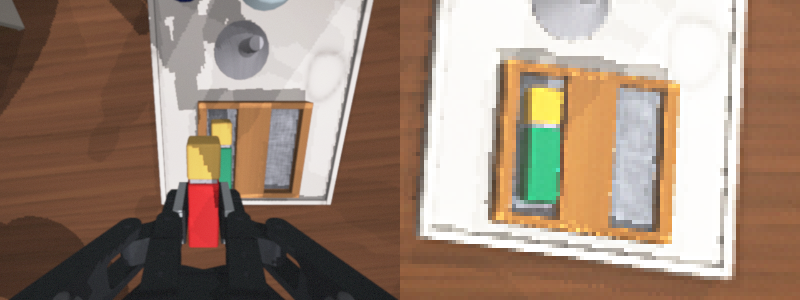

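Left: the held atomiser, and the empty grey slot at about (283,150). Right: the same slot at crop (637,158). Next I'll measure the slot's edges in both views.

Run:
```python
from h import *
def rayf(c):
    M=c["world_to_cam"];K=np.array([[c["fx"],0,c["cx"]],[0,c["fy"],c["cy"]],[0,0,1]],float);o=-M[:3,:3].T@M[:3,3];print("cam",o.round(0))
    def f(u,v,z):
        p=cv2.undistortPoints(np.array([[[u,v]]],float),K,c["dist_coeffs"])[0,0];d=M[:3,:3].T@[p[0],p[1],1];return (o+d*(z-o[2])/d[2])[:2]
    return f
a=np.radians(-6.8);R=np.array([[np.cos(a),np.sin(a)],[-np.sin(a),np.cos(a)]])
for n,(x0,y0,x1,y1) in (("w6",(405,150,500,330)),("t4",(478,262,500,306))):
    c=load(n+".npz");f=rayf(c);H=hsv(c);hue,S,V=[H[...,i].astype(int) for i in range(3)]
    m=np.zeros(S.shape,np.uint8);m[y0:y1,x0:x1]=((S<90)&(V<215)&(V>90))[y0:y1,x0:x1]
    m=cv2.morphologyEx(m,cv2.MORPH_OPEN,np.ones((3,3)))
    k,l,st,ce=cv2.connectedComponentsWithStats(m);i=1+st[1:,4].argmax();print(n,st[i])
    ct=cv2.findContours((l==i).astype(np.uint8),cv2.RETR_EXTERNAL,cv2.CHAIN_APPROX_NONE)[0][0][:,0]
    for z in (20,30):
        P=np.array([f(u,v,z) for u,v in ct]);print(z,rect(P))
        q=(P-[432.5,-322.5])@R.T;print("  tray-frame offs x",np.percentile(q[:,0],[3,97]).round(1),"y",np.percentile(q[:,1],[5,95]).round(1))
```

```text
cam [ 528. -243.  273.]
w6 [ 423  174   56  129 5489]
20 [428.5, -324.2, 32.2, 100.2, 83.2]
  tray-frame offs x [-53.8  46.4] y [-17.9  13.8]
30 [432.5, -321.0, 30.9, 96.3, 83.2]
  tray-frame offs x [-48.3  47.9] y [-13.7  16.8]
cam [ 310.  169. 1256.]
t4 [484 267  12  16 135]
20 [460.7, -329.1, 31.6, 43.6, 86.9]
  tray-frame offs x [ 7.9 50.1] y [-17.6  13.3]
30 [459.5, -325.1, 31.4, 43.2, 86.9]
  tray-frame offs x [ 6.4 48.2] y [-13.6  17. ]
```

```bash
M="python3 -m handwheel"
$M '[[-0.2,3,0,0],[-0.5,6,0,0],[-0.5,8,0,0],[-0.5,8.7,0,0],[-0.5,8.7,0,0]]' | head -3
$M '[[0,0,0,0]]' >/dev/null
python3 go.py 430.5 -322.5 75 -6.8
```

```text
time: 19.05
position: [433.3, -316.2, 142.9]
tcp_rot: [-3.141, 0.001, -0.115]
t 19.18 pos [ 433.5 -315.6  143.1] rpy [-180.     0.    -6.5] F [-0.6 -1.4 -0.1] w 0.23 ff 59.0 q [-0.73  0.03  1.78  0.    1.33  0.96]
shift [-0.22  0.72  6.81] turn 0.3
```

```bash
M="python3 -m handwheel"
$M '[[-0.2,0.7,0,0.3],[-0.2,0.7,2,0.3],[-0.2,0.7,5,0.3],[-0.2,0.7,6.8,0.3],[-0.2,0.7,6.8,0.3]]' | head -3
$M '[[0,0,0,0]]' >/dev/null
python3 - <<'E'
from h import *
from rig import arm
c=arm.capture("wrist");np.savez("w7.npz",**c);cv2.imwrite("pics/w7.png",c["color"])
E
python3 go.py 430.5 -322.5 44.5 -6.8
```

```text
time: 19.8
position: [429.5, -322.2, 73.7]
tcp_rot: [-3.14, 0.003, -0.12]
t 19.98 pos [ 431.3 -323.9   76.7] rpy [ 1.799e+02 -1.000e-01 -6.900e+00] F [-0.6  0.2 -0.2] w 0.23 ff 59.0 q [-0.74  0.11  1.82 -0.    1.2   0.95]
shift [-0.1  -0.14  3.22] turn -0.1
```

View pics/w7.png

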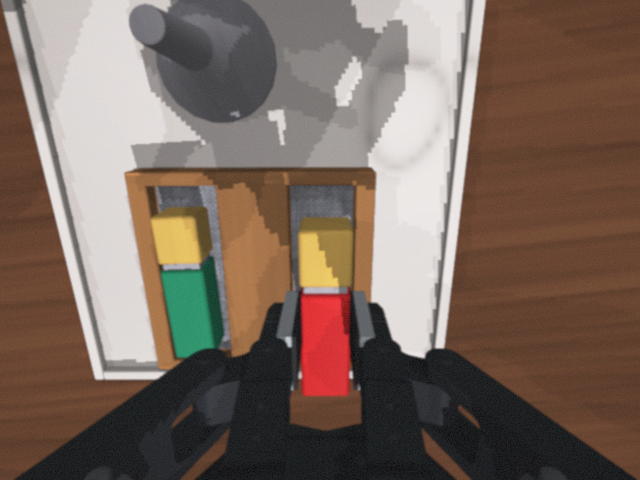

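The atomiser hangs over the slot, with its cap end at row 218, cols 300–353. The slot's far end is at row 185, cols 290–355. I'll check the end clearance with rays.

Run:
```python
from h import *
c=load("w7.npz");M=c["world_to_cam"];K=np.array([[c["fx"],0,c["cx"]],[0,c["fy"],c["cy"]],[0,0,1]],float);o=-M[:3,:3].T@M[:3,3];print("cam",o.round(0),K[0,0],K[:2,2])
W=cloud(c)
t=np.array([431.3,-323.9]);a=np.radians(-6.9);R=np.array([[np.cos(a),np.sin(a)],[-np.sin(a),np.cos(a)]])
def f(u,v,z):
    p=cv2.undistortPoints(np.array([[[u,v]]],float),K,c["dist_coeffs"])[0,0];d=M[:3,:3].T@[p[0],p[1],1];return R@((o+d*(z-o[2])/d[2])[:2]-t)
for n,u,v,z in (("capL",300,219,74),("capR",352,219,74),("rearL",302,395,74),("rearR",350,395,74),("slotfarL",290,185,30),("slotfarR",355,185,30)): print(n,f(u,v,z).round(1),W[v+3,u+4 if n[-1]=="L" else u-4].round(1))
```

```text
cam [ 512. -334.  208.] 362.4444679609708 [325.13345606 236.43247684]
capL [44.   8.5] [ 471.1 -320.9   61.5]
capR [ 44.  -11.4] [ 469.  -339.2   61.6]
rearL [-39.    9.4] [ 324.6 -298.7   -0.6]
rearR [-39.  -12.5] [ 320.3 -326.9   -1.5]
slotfarL [49.  16.1] [ 478.3 -314.4   19.7]
slotfarR [ 49.  -15.9] [ 474.9 -344.    20.5]
```

```bash
M="python3 -m handwheel"
$M '[[-0.1,-0.15,0.4,0],[-0.1,-0.15,1.2,0],[-0.1,-0.15,2,0],[-0.1,-0.15,2.6,0],[-0.1,-0.15,2.9,0]]' | head -4
$M '[[0,0,0.1,0],[0,0,0.2,0],[0,0,0.2,0]]' | head -4
python3 go.py 430.5 -322.5 44.3 -6.8
```

```text
time: 20.6
position: [429.4, -321.3, 45.5]
tcp_rot: [-3.141, 0.001, -0.12]
wrist_force: [-0.4, 0.2, -1.0]
time: 20.98
position: [429.8, -321.7, 44.4]
tcp_rot: [3.141, -0.0, -0.12]
wrist_force: [-0.0, -0.2, -0.1]
t 20.98 pos [ 429.8 -321.7   44.4] rpy [180.   -0.   -6.9] F [-0.  -0.2 -0.1] w 0.234 ff 59.0 q [-0.74  0.15  1.84  0.    1.14  0.95]
shift [0.08 0.07 0.01] turn -0.1
```

```bash
M="python3 -m handwheel"
$M '[[0,0,0.05,0],[0,0,0.05,0],[0,0,0.05,0]]' | head -4
$M '[[0,0,0.05,0],[0,0,0.05,0],[0,0,0.05,0]]' | head -4
```

```text
time: 21.35
position: [429.9, -321.7, 44.0]
tcp_rot: [3.141, -0.0, -0.12]
wrist_force: [-0.8, 0.6, -0.1]
time: 21.72
position: [429.8, -321.8, 43.9]
tcp_rot: [3.141, -0.0, -0.12]
wrist_force: [-1.5, 1.9, 5.1]
```

Contact at +5 N, so it's on the slot floor. I'll open partly to stay clear of the tester, then retreat.

```bash
M="python3 -m handwheel"
$M '[[0,0,0,0],[0,0,0,0],[0,0,0,0],[0,0,0,0]]' -0.15 | tail -4
$M '[[0,0,-0.7,0],[0,0,-2,0],[0,0,-5,0],[0,0,-9,0],[0,0,-12,0]]' | head -4
$M '[[-2,-5,0,0],[-2,-10,0,0],[-2,-15,0,0],[-2,-20,0,0],[-2,-20,0,0]]' | head -2
python3 - <<'E'
from h import *
from rig import arm
a=arm.capture("wrist");b=arm.capture("top");s=arm.capture("scene");np.savez("t8.npz",**b)
cv2.imwrite("pics/end.png",np.hstack([cv2.resize(b["color"][150:320,225:535],(440,400)),cv2.resize(s["color"][180:330,190:410],(360,400))]))
W=cloud(b)[250:315,440:510];X=W[(W[...,2]>36)&(W[...,2]<50)&(W[...,1]<-300)];print(len(X),rect(X),np.percentile(X[:,2],[5,50,95]).round(1))
E
```

```text
tcp_rot: [-3.141, 0.0, -0.12]
wrist_force: [0.1, 0.5, 0.4]
width: 0.424
finger_force: 0.0
time: 22.85
position: [430.3, -322.2, 166.5]
tcp_rot: [3.14, -0.002, -0.12]
wrist_force: [0.6, -0.5, -0.3]
time: 23.48
position: [434.3, -117.9, 164.5]
71 [413.3, -314.8, 16.1, 39.0, 80.4] [37.7 41.4 44.4]
```

View pics/end.png

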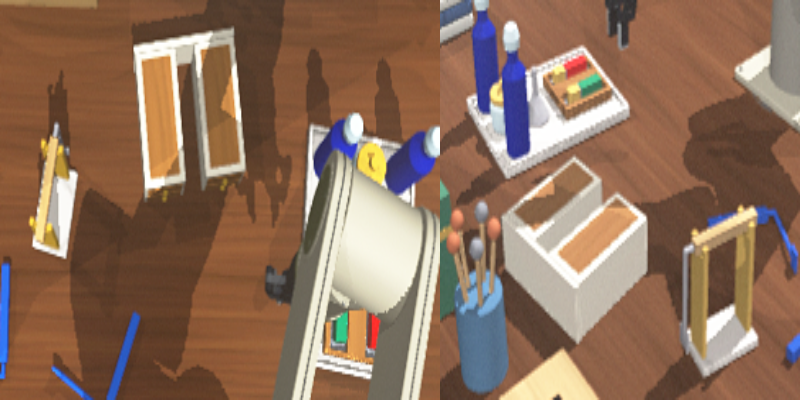

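The scene view shows the red atomiser lying flat in its slot at (570,68) beside the green tester. The flasks and jar are undisturbed, and the rod is on its rest at (725,230).

```bash
python3 -c "
from rig import arm
print(arm.sign_off())"
```

```text
the job is handed in; nothing more can be done
None
```

The atomiser was pulled clear of the gap with the bent rod, the rod put back on its rest, and the atomiser laid flat in the empty slot; the job was handed in at about 24 s, and the result has not been reported.

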